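# Drive the worn sleeve out of the bearing block

## Robot

A 6-joint arm with a two-finger parallel gripper is mounted at the origin on a cart in front of the work surface, level with it; the furniture and walls round the work are solid. World frame = base frame: x ahead of the robot, y to its left, z up, the work surface at z = 0. Lengths are in m, angles in rad, forces in N, time in s.
With the tool pointing down it reaches from about 0.35 to 0.975 m from the base axis. Payload 4.9 kg.
Tool frame: the origin (TCP) lies on the centre line of the jaws, within the pads' length; the fingertips stand manip.tcp_to_tips ahead of it and the grasp point (between the pads) lies 11 mm behind it (manip.tcp_to_tips is the distance from the TCP to the fingertips, in m); x points along the fingers, y is the direction in which the jaws open and shut, and the axes are right-handed (so a half turn about x gives the same grasp; the last joint's range is limited). The gripper opens to 85 mm and grips with 20 to 120 N. Pads are 22 mm wide; open, the fingers measure 114 mm over their backs; the gripper's body (76 mm by 85 mm) begins 54 mm behind the grasp point. The pads swing forward as they close: fully open they stand 13 mm farther back than shut.
Start: joints at [-0.119, 0.053, 1.613, -0, 1.476, -0.119], TCP at [0.625, 0, 0.239] pointing down, gripper open.
Joint ranges: [-3.01, 3.01], [-1.01, 2.22], [0.06, 2.58], [-1.02, 4.17], [0.09, 2.62], [-3.14, 3.14]. Speed limits (rad/s): [2.57, 2.57, 3.14, 3.14, 3.14, 3.14].

## Interface

Orientations are given as a unit quaternion [w, x, y, z].
In Python, from plant import status, imaging, workorder, manip gives the robot as it stands.
- The arm moves only by the tool carry_out, never from a script. Its argument "moves" is one flat list of numbers, 5 for each row, row after row: the opening, from 0 (shut) to 1 (fully open), then the shift along the tool's x, y, z in cm, then the turn about the tool's x in rad. In form: [claw, tx, ty, tz, twist, claw, tx, ty, tz, twist, ...]. A call has 1 to 12 rows; each row is the pose to reach, as a shift and turn from the pose commanded when the call began, along the tool's axes at that moment; what a row does not reach only later rows make up. A row lasts 1/12 s, in which the tool goes at most 41.7 mm and 7.16 degrees, less where a joint would pass 70% of its speed; a pose out of reach is approached as far as the arm can. A call with a gripper value outside its range is refused whole. The fingers move at their own pace and stop on an object; the grip force is fixed at half the most. Time passes only in rows, so rows that repeat a pose let the fingers close. It gives the time, the measured TCP pose, the force and the opening at its end, in the units of the state.
- status.state(): the state, without advancing time (a new reading comes with each control period).
- imaging.grab_frame(name): name is "scene" or "side" or "wrist"; returns the picture (420x560x3 uint8, red, green, blue); there is no depth.
- imaging.camera_info(name): a dict with "K" (3x3 intrinsics, pixels), "R" (3x3) and "t" (3): a world point X has camera coordinates R X + t. Camera axes: x right, y down, z forward; pixel columns grow to the right and rows downward; lengths in m; the calibration is good to about 2 mm. A picture is of the moment at which its call begins: read the wrist's pose just before it. camera_info takes no time and is no camera call; for the wrist camera it gives the pose at the moment of the call.
- workorder.job_done(): hands the job in, once; it reports no verdict.
The state is a dict: "time": time; "joint_pos": joint angles; "joint_vel": joint speeds; "joint_efforts": joint torques, N m; "tool_pos": TCP position; "tool_rot": TCP orientation; "contact_force": force on the tool from outside, world axes, zero at the start; "ft_torque": the same for the moment, N m; "gripper_width": opening from 0.0 (shut) to 1.0 (fully open).
Only numpy, scipy, OpenCV 4.12 (cv2) and the standard library are available. Lean on these libraries where they do the work, as an engineer would, in place of code of your own. Each camera call takes 0.05 s, during which the arm holds its last target.

## Task

A worn brass sleeve is stuck in the bore of the blue bearing block on the knock-out stand. Take the orange-handled drift from its wooden holder, feel for the guide hole on top of the block without ever pressing the drift harder than 25 N on block or guide plate, and push the sleeve down until it drops into the white dish below. Then put the drift back in its holder, fully home; keep the fingers off the sleeve and leave the bottles and the petri dish where they are.

Things in the scene. Friction and masses are not known exactly. Their poses are not given: they have to be found in the camera images.
- stand: Fixed knock-out stand, grey base 100 x 124 x 10 mm, origin under its centre on the worktop, z up. Cheeks at its +y and -y sides carry a 100 x 112 mm top plate (75 mm above the worktop) with a 44 mm hole. On this is bolted the blue bearing block 66 x 66 x 36 mm, centred, with a vertical 31.6 mm through bore on the stand's z axis, covered by an aluminium guide plate.
- sleeve: Thick-walled brass sleeve, 30 mm outside, 10 mm inside, 24 mm long, about 60 g, stuck upright in the block's bore, its top 13 to 16 mm below the guide plate's top. Origin at the centre of its underside, z along its axis. It tells nothing about where the guide hole is.
- dish: White open round dish, 72 mm across, 22 mm high, loose (120 g), standing on the stand's base below the bore. Origin at the centre of its underside.
- drift: Loose drift, 121 mm long, 150 g, origin at the centre of its nose (lower end), z up the rod. Steel stem 12 mm diameter (0.8 mm nose chamfer) to z = 65 mm, dark collar 30 mm diameter to 73 mm, orange round handle 24 mm diameter to 121 mm. Starts upright in the holder. Grip the handle from above, fingertips just over the collar, which then carries the push.
- holder: Fixed square beech-wood holder on a black rubber foot, 64 x 64 mm, foot 80 x 80 mm, top 75 mm above the worktop, origin under its centre. Vertical hole in its middle, 16 mm diameter, 67 mm deep, 2 mm chamfer. The drift's stem stands in it with the collar on the holder's top; the nose is then 10 mm above the worktop.
- brown_bottle: Loose brown reagent bottle with black cap, 50 mm diameter, 98 mm high, origin at the centre of its underside. Leave alone.
- green_bottle: Loose pale reagent bottle with green cap, 42 mm diameter, 99 mm high, origin at the centre of its underside. Leave alone.
- petri: Loose petri dish, 61 mm diameter, 14 mm high, origin at the centre of its underside. Leave alone.
- guide_middle (a point): Point on the stand's z axis level with the guide plate's top, 123 mm above the worktop. The square guide plate (46 x 46 x 12 mm, centred here, unyielding) is eccentric: its one vertical hole, 14.5 mm diameter, 1 mm chamfer, lies 5 mm from this point, and the plate is clamped turned to any angle, so in any direction. The direction is not measured: feel or look for it.
- bore_bottom (a point): Lower end of the bore, on the stand's z axis, 75 mm above the worktop, 48 mm below the guide plate's top. Four spring plungers pinch the sleeve in the bore; pushing it down takes roughly 5 to 20 N (off centre is fine) until its top is about 18 mm above this point, where it lets go and falls. Driving the drift's nose 0 to 4 mm below this point surely frees it.

How it is judged:
By the outcome, as a careful person would: the job done as asked, in the order asked, and still so for the second after the job is handed in, with the robot touching nothing.
It also fails if it takes over 72 s, if anything falls off the work surface, if the arm or the gripper's body presses on something with over 40 N, if the wrist force passes 120 N, or if a joint passes its speed limit or range.

## Working session

There is one attempt and no reset: what is moved stays moved. The work goes in short steps, Python scripts to look and compute and a tool call to move; the robot and the scene stay as the last step left them, time stands still between calls to the robot, and variables do not carry over. Pictures are saved under pics/ and viewed, and the job is handed in when it is done.

Besides the shell and the picture viewer there is one more tool, called by a JSON object that holds its "op" and its "data", one argument or row to a line. carry_out: Moves the arm, as the interface text tells. Its arguments: {"type":"object","properties":{"moves":{"type":"array","items":{"type":"number"}}},"required":["moves"]}

```bash
ls; mkdir -p pics; python3 - <<'E'
from plant import status, imaging, workorder, manip
import cv2
print(status.state()); print(manip.tcp_to_tips, [a for a in dir(manip) if a[0]!='_'])
for n in ("scene","side","wrist"):
    c=imaging.camera_info(n); print(n,c)
    im=imaging.grab_frame(n); cv2.imwrite(f"pics/{n}0.png",im[:,:,::-1])
E
```

```text
pics
{'time': 0.0, 'joint_pos': array([-1.19014800e-01,  5.33410844e-02,  1.61432591e+00,  2.15094000e-06,
        1.47595914e+00, -1.19005167e-01]), 'joint_vel': array([ 9.88545548e-04, -8.61142471e-04,  1.81231977e-03,  8.71843705e-04,
       -3.76880005e-05,  2.95478588e-04]), 'joint_efforts': array([ 2.70554956e-04, -3.93670499e+01, -3.70175600e+01, -1.62778279e-04,
        6.93513779e-03, -6.06393527e-06]), 'tool_pos': array([6.24390896e-01, 6.45885470e-05, 2.38053705e-01]), 'tool_rot': array([ 0.49943168,  0.49955838,  0.50056288, -0.50044602]), 'contact_force': array([-0.46003838, -0.09315749,  0.46256127]), 'ft_torque': array([0.00217949, 0.03587234, 0.00902691]), 'gripper_width': 0.9997102562498612}
0.008 ['IKError', 'tcp_to_tips']
scene {'K': array([[480.33997446,   0.        , 276.24003667],
       [  0.        , 480.33997446, 210.49443918],
       [  0.        ,   0.        ,   1.        ]]), 'R': array([[-0.60690215,  0.79471734,  0.00970199],
       [ 0.34510388,  0.27450272, -0.89752525],
       [-0.7159421 , -0.54136181, -0.44085632]]), 't': array([ 0.36497771, -0.10845358,  1.4915237 ])}
side {'K': array([[507.49601209,   0.        , 275.13658064],
       [  0.        , 507.49601209, 211.60825408],
       [  0.        ,   0.        ,   1.        ]]), 'R': array([[-0.88041138, -0.47351989,  0.02558739],
       [-0.24808847,  0.41394105, -0.87584526],
       [ 0.40413848, -0.77745207, -0.48191324]]), 't': array([0.50010807, 0.25147041, 0.68670887])}
wrist {'K': array([[294.07151975,   0.        , 275.16239231],
       [  0.        , 294.07151975, 212.46526135],
       [  0.        ,   0.        ,   1.        ]]), 'R': array([[ 9.99998707e-01, -7.60940511e-04, -1.41664453e-03],
       [-3.49467485e-04, -9.62736591e-01,  2.70440631e-01],
       [-1.56964476e-03, -2.70439786e-01, -9.62735612e-01]]), 't': array([-0.62413296, -0.03241447,  0.37974327])}
```

View pics/scene0.png

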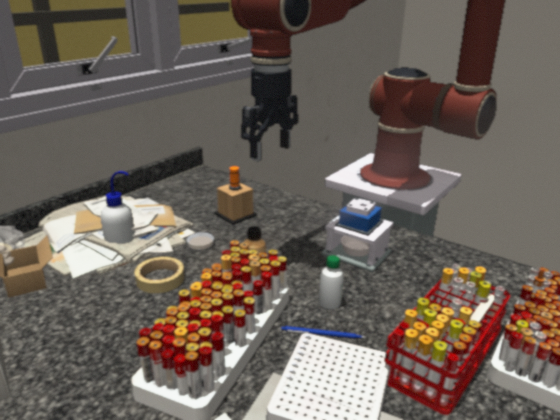

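View pics/side0.png

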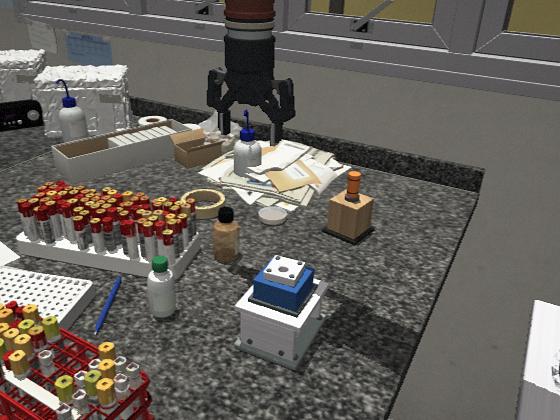

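View pics/wrist0.png

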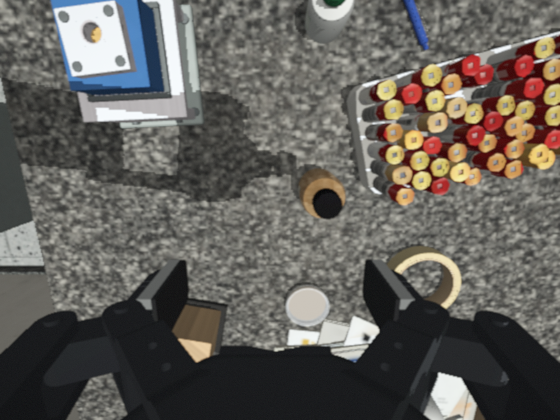

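```bash
python3 - <<'E'
import cv2
def crop(n,x0,y0,w,h,s):
    im=cv2.imread(f"pics/{n}0.png")[y0:y0+h,x0:x0+w]
    return cv2.resize(im,None,fx=s,fy=s,interpolation=cv2.INTER_CUBIC)
cv2.imwrite("pics/c_side1.png",crop("side",320,160,66,90,6))
cv2.imwrite("pics/c_side2.png",crop("side",230,250,100,75,7))
cv2.imwrite("pics/c_scene1.png",crop("scene",205,155,66,70,7))
cv2.imwrite("pics/c_scene2.png",crop("scene",320,190,80,75,7))
cv2.imwrite("pics/c_wrist1.png",crop("wrist",50,0,130,100,6))
E
```

```text
(no output)
```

View pics/c_side1.png

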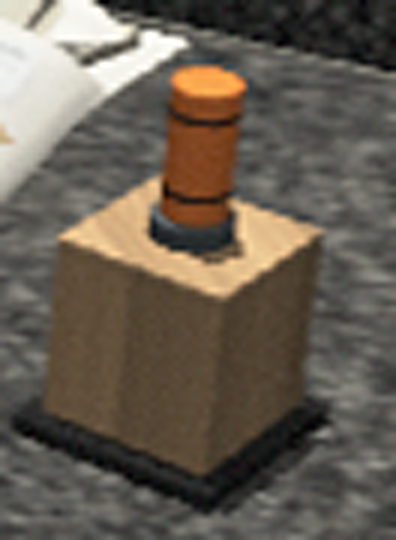

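View pics/c_side2.png

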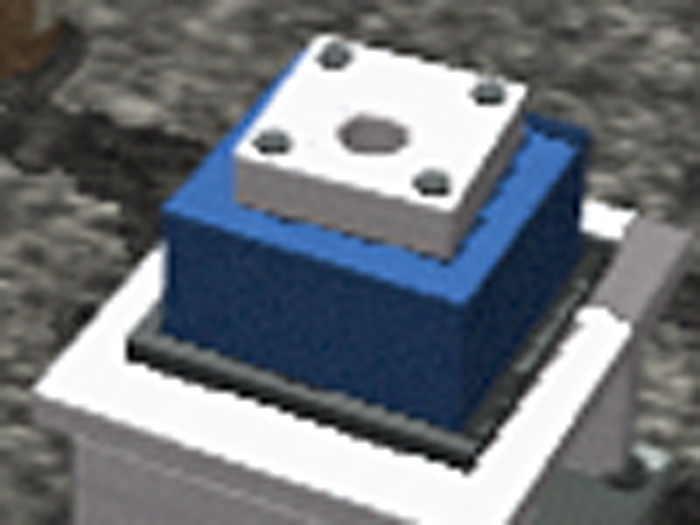

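View pics/c_scene1.png

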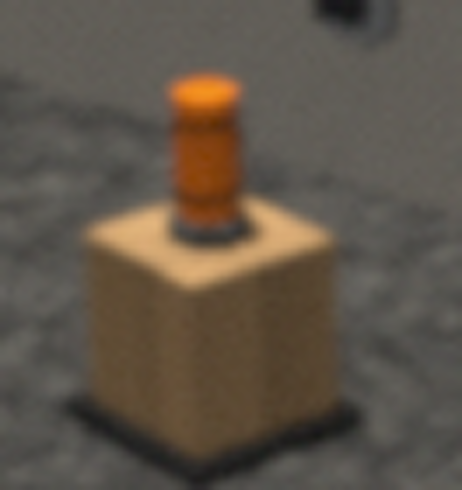

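View pics/c_scene2.png

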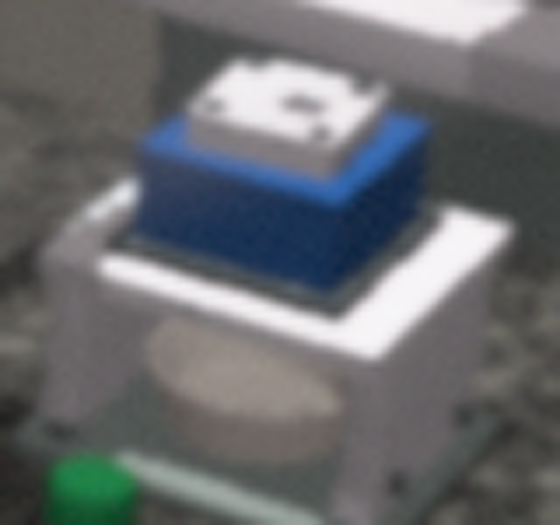

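View pics/c_wrist1.png

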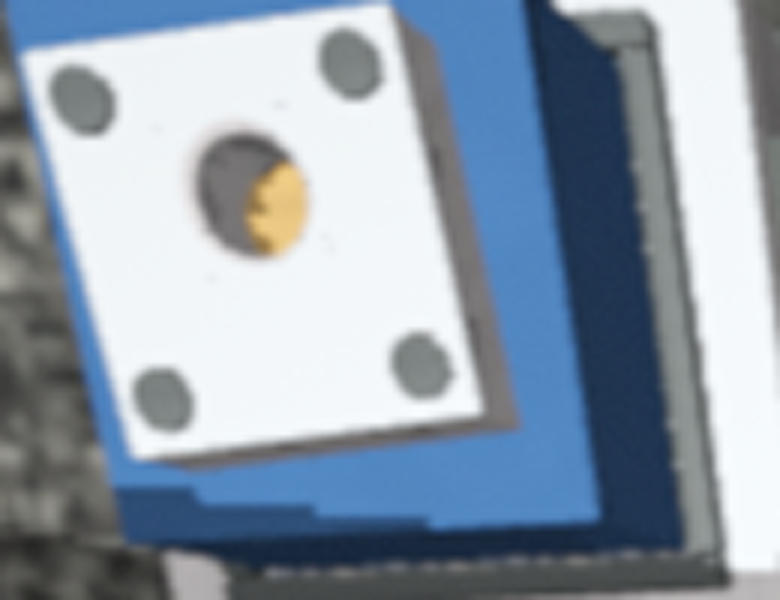

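```bash
cat > h.py <<'E'
import numpy as np
from scipy.optimize import least_squares
from plant import status, imaging
def tri(obs):
    # obs: list of (caminfo, (u,v))
    def f(X):
        r=[]
        for c,p in obs:
            q=c["K"]@(c["R"]@X+c["t"]); r+=[q[0]/q[2]-p[0],q[1]/q[2]-p[1]]
        return r
    s=least_squares(f,[.5,.1,.1]); return s.x, np.round(s.fun,2)
def onz(c,p,z):
    d=c["R"].T@np.linalg.solve(c["K"],[p[0],p[1],1.]); o=-c["R"].T@c["t"]
    return o+d*(z-o[2])/d[2]
def px(p,s,o): return ((p[0]+.5)/s-.5+o[0],(p[1]+.5)/s-.5+o[1])
E
python3 - <<'E'
from h import *
np.set_printoptions(precision=4,suppress=True)
C={n:imaging.camera_info(n) for n in("scene","side","wrist")}
S1=lambda p:(C["side"],px(p,6,(320,160)));S2=lambda p:(C["side"],px(p,7,(230,250)))
N1=lambda p:(C["scene"],px(p,7,(205,155)));N2=lambda p:(C["scene"],px(p,7,(320,190)));W=lambda p:(C["wrist"],px(p,6,(50,0)))
def show(n,o): print(n,*tri(o)); 
show("hole",[S2((373,134)),N2((300,102)),W((253,195))])
show("hole2",[S2((373,134)),W((253,195))])
# wrist plate corners: TL(25,48) TR(390,5) BR(485,413) BL(130,458)
# side corners : same world: wrist right=+x, up=+y. 
show("handle top",[S1((208,82)),N1((205,93))])
show("collar bottom",[S1((192,238)),N1((211,232))])
for n,q in (("near",[S1((222,297)),N1((190,287))]),):
    show(n,q)
for z in (.123,):
    P=[onz(*W(p),z) for p in((25,48),(390,5),(485,413),(130,458))]
    print("wrist corners",np.array(P),np.mean(P,0)); print([np.linalg.norm(P[i]-P[i-1]) for i in range(4)])
    print("wrist hole",onz(*W((253,195)),z))
    P=[onz(*W(p),z) for p in((83,101),(350,64),(421,365),(163,400))];print("wr screws",np.mean(P,0))
    P=[onz(*S2(p),z) for p in((318,37),(525,90),(455,212),(238,153))]
    print("side corners",np.array(P),np.mean(P,0)); print("side hole",onz(*S2((373,134)),z))
    P=[onz(*S2(p),z) for p in((333,55),(488,93),(432,182),(272,141))];print("sd screws",np.mean(P,0))
    P=[onz(*N2(p),z) for p in((215,104),(253,65),(366,88),(320,134))];print("sc screws",np.mean(P,0)); print(onz(*N2((300,102)),z))
# block corners at z=.111
P=[onz(*S2(p),.111) for p in((165,210),(460,300),(585,132))];print("block",np.array(P),(P[0]+P[2])/2)
P=[onz(*N2(p),.111) for p in((140,147),(345,200),(430,125))];print("block",np.array(P),(P[0]+P[2])/2)
P=[onz(*S1(p),.075) for p in((62,240),(222,297),(322,236),(165,180))];print("holder",np.array(P),np.mean(P,0),(P[0]+P[2])/2)
P=[onz(*N1(p),.075) for p in((88,240),(190,287),(335,238))];print("holder",np.array(P),(P[0]+P[2])/2)
E
```

```text
hole [0.486  0.1414 0.1242] [-1.72  0.27  0.91  0.01 -0.62  0.79]
hole2 [0.4859 0.1416 0.124 ] [-1.68  0.49 -0.72  0.6 ]
handle top [ 0.5075 -0.2052  0.1304] [-0.17  0.57 -0.23 -0.72]
collar bottom [ 0.5067 -0.2045  0.0752] [ 0. -0.  0.  0.]
near [ 0.4996 -0.2223  0.0462] [-0.03  0.08 -0.04 -0.1 ]
wrist corners [[0.4605 0.1583 0.123 ]
 [0.5063 0.1629 0.123 ]
 [0.5118 0.1171 0.123 ]
 [0.4647 0.1118 0.123 ]] [0.4858 0.1375 0.123 ]
[np.float64(0.046714570088888206), np.float64(0.04600197872646498), np.float64(0.04607043606808953), np.float64(0.04741070785739172)]
wrist hole [0.4859 0.1422 0.123 ]
wr screws [0.4854 0.1377 0.123 ]
side corners [[0.5112 0.1128 0.123 ]
 [0.4651 0.1084 0.123 ]
 [0.459  0.1533 0.123 ]
 [0.5053 0.1575 0.123 ]] [0.4852 0.133  0.123 ]
side hole [0.485  0.1381 0.123 ]
sd screws [0.4863 0.1319 0.123 ]
sc screws [0.4842 0.1344 0.123 ]
[0.4849 0.1387 0.123 ]
block [[0.5164 0.1672 0.111 ]
 [0.4523 0.1635 0.111 ]
 [0.4547 0.0998 0.111 ]] [0.4855 0.1335 0.111 ]
block [[0.5201 0.1047 0.111 ]
 [0.5132 0.1699 0.111 ]
 [0.4514 0.1666 0.111 ]] [0.4858 0.1357 0.111 ]
holder [[ 0.5436 -0.1809  0.075 ]
 [ 0.4836 -0.1707  0.075 ]
 [ 0.4697 -0.2288  0.075 ]
 [ 0.5305 -0.2412  0.075 ]] [ 0.5068 -0.2054  0.075 ] [ 0.5066 -0.2049  0.075 ]
holder [[ 0.539  -0.2342  0.075 ]
 [ 0.5466 -0.1785  0.075 ]
 [ 0.4827 -0.1666  0.075 ]] [ 0.5109 -0.2004  0.075 ]
```

{"op": "carry_out", "data": {
  "moves": [1,0,-13.9,-7,0,1,0,-13.9,-7,0,1,0,-13.9,-7,0,1,0,-13.9,-7,0,1,0,-13.9,-7,0,1,0,-13.9,-7,0,1,0,-13.9,-7,0,1,0,-13.9,-7,0]
}}

```text
time: 0.82
tool_pos: [0.4867, 0.0696, 0.2395]
tool_rot: [0.5, 0.5, 0.5, -0.5]
contact_force: [0.3, -0.6, 0.0]
gripper_width: 0.999
```

```bash
python3 - <<'E'
from h import *
import cv2,pickle
s=status.state();print(s['tool_pos'],s['time'],np.abs(s['joint_vel']).max())
c=imaging.camera_info("wrist"); im=imaging.grab_frame("wrist"); cv2.imwrite("pics/w1.png",im[:,:,::-1]); pickle.dump(c,open("w1.pkl","wb"))
P=c["K"]@(c["R"]@[.4855,.137,.123]+c["t"]);print(P/P[2])
E
```

```text
[0.48670782 0.06960367 0.23945728] 0.8167 0.010177995547283271
[273.43924169 134.25924213   1.        ]
```

View pics/w1.png

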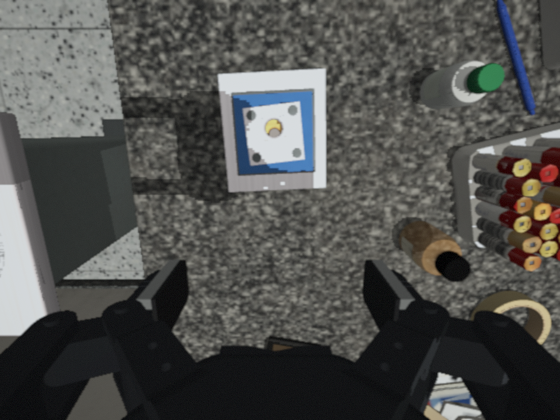

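```bash
python3 - <<'E'
import cv2
im=cv2.imread("pics/w1.png")[65:195,210:340]
cv2.imwrite("pics/w1c.png",cv2.resize(im[20:120],None,fx=6,fy=6,interpolation=cv2.INTER_CUBIC))
E
```

```text
(no output)
```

View pics/w1c.png

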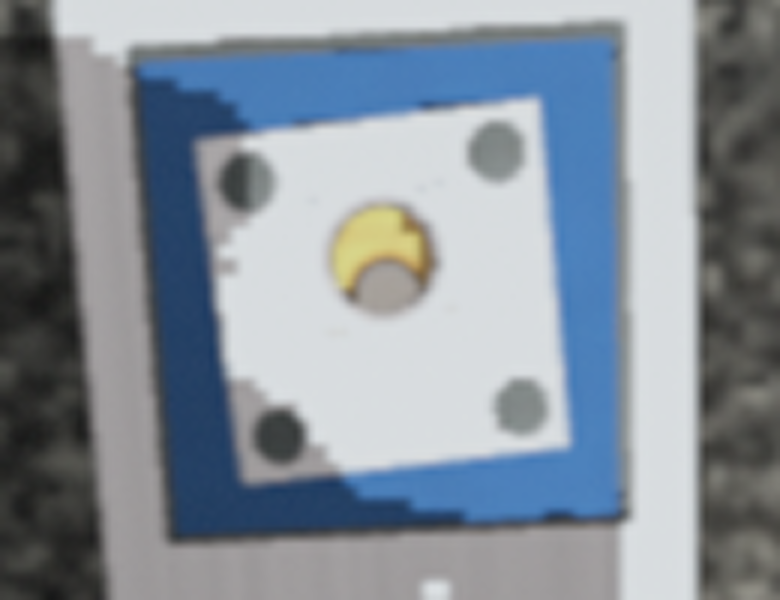

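```bash
python3 - <<'E'
from h import *
import pickle
np.set_printoptions(precision=4,suppress=True)
c=pickle.load(open("w1.pkl","rb"))
W=lambda p:px(p,6,(210,85))
P=[onz(c,W(p),.123) for p in((195,137),(541,96),(572,445),(242,485))];print(np.array(P),np.mean(P,0))
P=[onz(c,W(p),.123) for p in((246,182),(497,151),(521,406),(279,437))];print("screws",np.mean(P,0))
print("hole",onz(c,W((382,258)),.123))
P=[onz(c,W(p),.111) for p in((133,62),(618,38),(625,518),(170,538))];print(np.array(P),np.mean(P,0))
E
```

```text
[[0.4602 0.158  0.123 ]
 [0.5067 0.1631 0.123 ]
 [0.5121 0.1169 0.123 ]
 [0.4654 0.1114 0.123 ]] [0.4861 0.1374 0.123 ]
screws [0.4859 0.1372 0.123 ]
hole [0.4854 0.1423 0.123 ]
[[0.4506 0.1687 0.111 ]
 [0.5182 0.1717 0.111 ]
 [0.5215 0.105  0.111 ]
 [0.4534 0.1021 0.111 ]] [0.4859 0.1369 0.111 ]
```

{"op": "carry_out", "data": {
  "moves": [1,0,2,33.5,0,1,0,2,33.5,0,1,0,2,33.5,0,1,0,2,33.5,0,1,0,2,33.5,0,1,0,2,33.5,0,1,0,2,33.5,0,1,0,2,33.5,0,1,0,2,33.5,0,1,0,2,33.5,0,1,0,2,33.5,0,1,0,2,33.5,0]
}}

```text
time: 1.87
tool_pos: [0.5062, -0.2644, 0.239]
tool_rot: [0.5, 0.5, 0.5, -0.5]
contact_force: [0.7, 0.3, -0.0]
gripper_width: 0.996
```

```bash
python3 - <<'E'
from h import *
import cv2,pickle
s=status.state();print(s['tool_pos'],s['time'],np.abs(s['joint_vel']).max(), s['joint_pos'])
c=imaging.camera_info("wrist"); im=imaging.grab_frame("wrist"); cv2.imwrite("pics/w2.png",im[:,:,::-1]); pickle.dump(c,open("w2.pkl","wb"))
cv2.imwrite("pics/w2.png",im[:,:,::-1])
P=c["K"]@(c["R"]@[.507,-.205,.131]+c["t"]);P/=P[2];print(P)
x0,y0=int(P[0])-60,max(0,int(P[1])-50);print(x0,y0)
cv2.imwrite("pics/w2c.png",cv2.resize(im[y0:y0+100,x0:x0+120,::-1],None,fx=6,fy=6,interpolation=cv2.INTER_CUBIC))
E
```

```text
[ 0.50616032 -0.26435157  0.23900676] 1.8667 0.01865753148303859 [-6.11770663e-01 -7.46475629e-02  1.73974840e+00  3.33576318e-04
  1.47721814e+00 -6.12482865e-01]
[276.17239588 144.84527604   1.        ]
216 94
```

View pics/w2c.png

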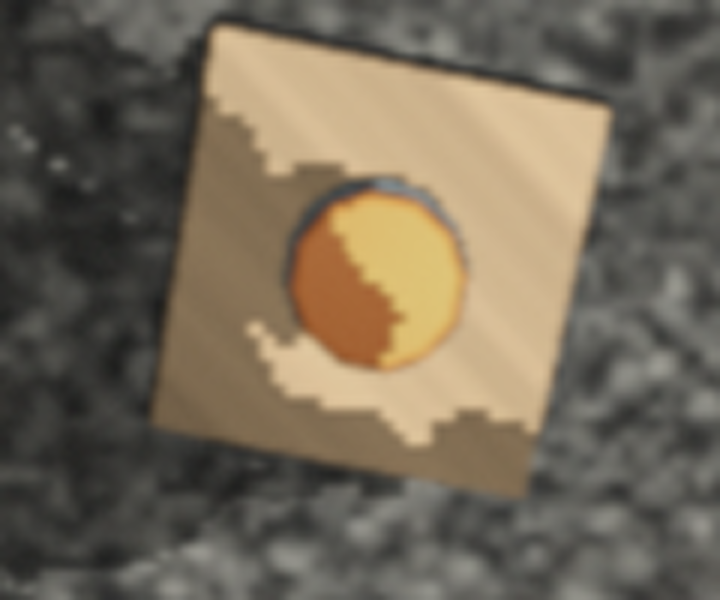

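```bash
python3 - <<'E'
from h import *
import pickle
np.set_printoptions(precision=4,suppress=True)
c=pickle.load(open("w2.pkl","rb")); S=imaging.camera_info("side")
W=lambda p:px(p,6,(216,94))
P=np.array([onz(c,W(p),.075) for p in((212,25),(612,105),(525,497),(152,426))]);print(P,np.mean(P,0)); print([np.linalg.norm(P[i]-P[i-1]) for i in range(4)])
print("top",onz(c,W((378,280)),.131))
print(tri([(c,W((378,280))),(S,px((208,82),6,(320,160)))]))
E
```

```text
[[ 0.4831 -0.1639  0.075 ]
 [ 0.5471 -0.1759  0.075 ]
 [ 0.5347 -0.2391  0.075 ]
 [ 0.4716 -0.2271  0.075 ]] [ 0.5091 -0.2015  0.075 ]
[np.float64(0.06429479065313128), np.float64(0.065117649571909), np.float64(0.0644302891389352), np.float64(0.06428978061120223)]
top [ 0.5089 -0.2014  0.131 ]
(array([ 0.5085, -0.2014,  0.1331]), array([-0.47,  0.15, -1.2 , -0.13]))
```

{"op": "carry_out", "data": {
  "moves": [1,0,0.3,-6.1,0,1,0,0.3,-6.1,0,1,0,0.3,-6.1,0,1,4,0.3,-6.1,0,1,8,0.3,-6.1,0,1,11,0.3,-6.1,0,1,13,0.3,-6.1,0,1,14.2,0.3,-6.1,0,1,14.2,0.3,-6.1,0,1,14.2,0.3,-6.1,0,1,14.2,0.3,-6.1,0]
}}

```text
time: 2.83
tool_pos: [0.5104, -0.2046, 0.0995]
tool_rot: [0.501, 0.5, 0.499, -0.5]
contact_force: [1.0, 0.7, 0.4]
gripper_width: 1.002
```

```bash
python3 - <<'E'
from h import *
import cv2
s=status.state();print(s['tool_pos'],s['time'],np.abs(s['joint_vel']).max())
a=imaging.grab_frame("side")[140:250,300:410,::-1];b=imaging.grab_frame("scene")[130:230,190:290,::-1]
cv2.imwrite("pics/g1.png",np.hstack([cv2.resize(a,(400,400),interpolation=2),cv2.resize(b,(400,400),interpolation=2)]))
cv2.imwrite("pics/g1w.png",imaging.grab_frame("wrist")[:,:,::-1])
E
```

```text
[ 0.51036364 -0.20461951  0.09950837] 2.8333 0.011892515321749151
```

View pics/g1.png

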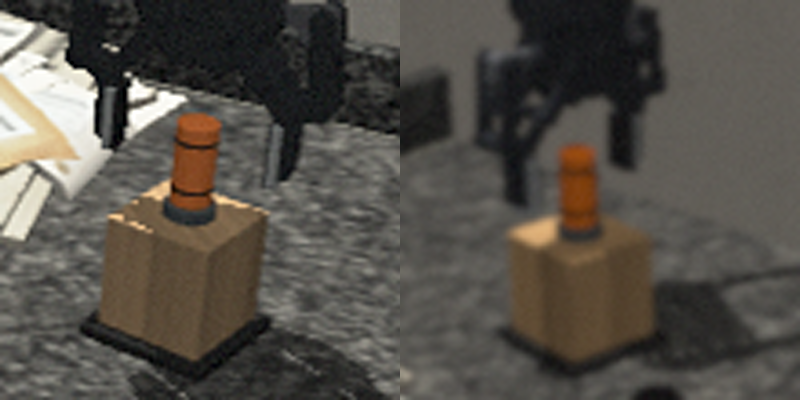

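View pics/g1w.png

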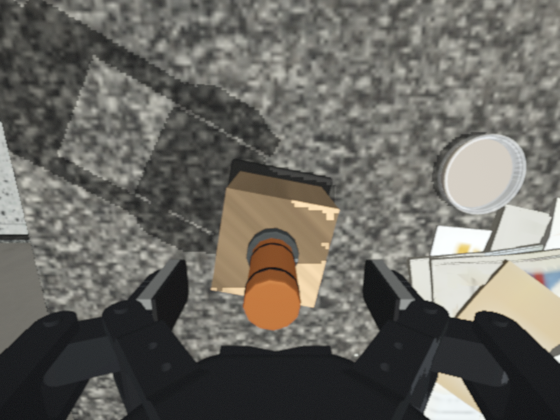

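{"op": "carry_out", "data": {
  "moves": [1,0.5,-0.15,-0.15,0,1,0.5,-0.15,-0.15,0,1,0.5,-0.15,-0.15,0,0.7,0.5,-0.15,-0.15,0,0.5,0.5,-0.15,-0.15,0,0.4,0.5,-0.15,-0.15,0,0.4,0.5,-0.15,-0.15,0,0.4,0.5,-0.15,-0.15,0,0.4,0.5,-0.15,-0.15,0,0.4,0.5,-0.15,-0.15,0]
}}

```text
time: 3.82
tool_pos: [0.5075, -0.2025, 0.0923]
tool_rot: [-0.5, -0.5, -0.5, 0.5]
contact_force: [-0.2, -0.4, 0.2]
gripper_width: 0.401
```

```bash
python3 - <<'E'
from h import *
import cv2
s=status.state();print(s['tool_pos'],s['time'],np.abs(s['joint_vel']).max())
a=imaging.grab_frame("side")[140:250,300:410,::-1];b=imaging.grab_frame("scene")[130:230,190:290,::-1]
cv2.imwrite("pics/g2.png",np.hstack([cv2.resize(a,(400,400),interpolation=2),cv2.resize(b,(400,400),interpolation=2)]))
cv2.imwrite("pics/g2w.png",imaging.grab_frame("wrist")[:,:,::-1])
E
```

```text
[ 0.50750015 -0.2025152   0.09232561] 3.8167 0.0012110702957779226
```

View pics/g2.png

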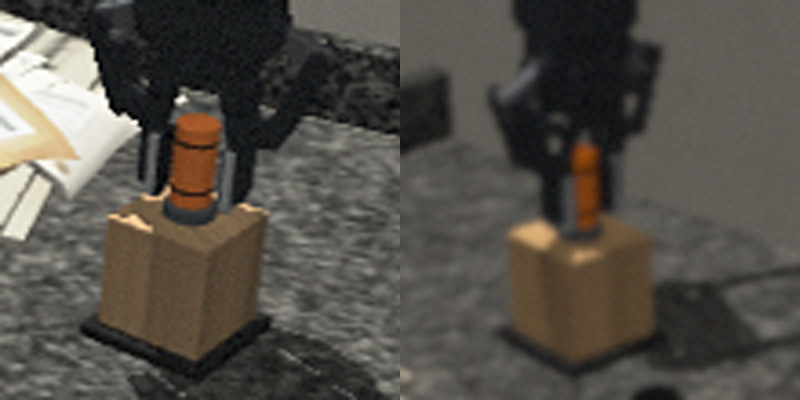

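View pics/g2w.png

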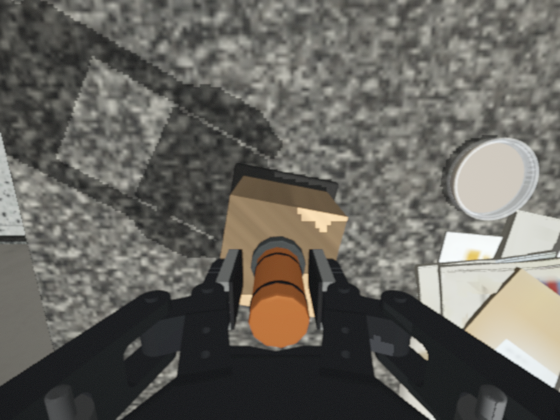

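{"op": "carry_out", "data": {
  "moves": [0.4,-0.15,0.05,0,0,0.3,-0.15,0.05,0,0,0.2,-0.15,0.05,0,0,0.1,-0.15,0.05,0,0,0.0,-0.15,0.05,0,0,0.0,-0.15,0.05,0,0,0.0,-0.15,0.05,0,0]
}}

```text
time: 4.55
tool_pos: [0.5084, -0.2027, 0.0943]
tool_rot: [0.5, 0.5, 0.5, -0.5]
contact_force: [0.7, -0.0, 3.3]
gripper_width: 0.268
```

```bash
python3 - <<'E'
from h import *
import cv2
s=status.state();print(s['tool_pos'],s['time'],np.abs(s['joint_vel']).max())
a=imaging.grab_frame("side")[140:250,300:410,::-1];b=imaging.grab_frame("scene")[130:230,190:290,::-1]
cv2.imwrite("pics/g3.png",np.hstack([cv2.resize(a,(400,400),interpolation=2),cv2.resize(b,(400,400),interpolation=2)]))
E
```

```text
[ 0.50837016 -0.20269081  0.0943026 ] 4.55 0.0017519322251894598
```

View pics/g3.png

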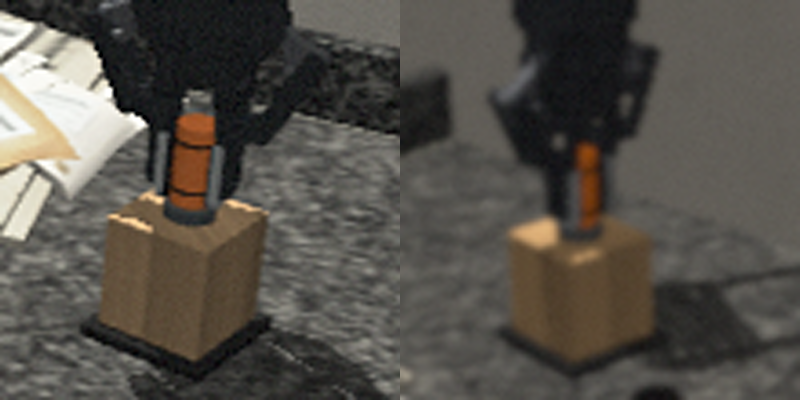

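{"op": "carry_out", "data": {
  "moves": [0,-2,0,0,0,0,-5,0,0,0,0,-8.5,0,0,0,0,-12,0,0,0,0,-13.5,0,0,0,0,-13.5,0,0,0,0,-13.5,0,0,0]
}}

```text
time: 5.23
tool_pos: [0.5078, -0.2024, 0.2284]
tool_rot: [-0.5, -0.5, -0.5, 0.5]
contact_force: [0.4, 1.1, -2.3]
gripper_width: 0.266
```

{"op": "carry_out", "data": {
  "moves": [0,0,-0.2,-3,0,0,0,-0.4,-7,0,0,0,-0.8,-11,0,0,0,-1.1,-15,0,0,0,-1.4,-19,0,0,0,-1.7,-23,0,0,0,-2,-27,0,0,0,-2.2,-30.5,0,0,0,-2.3,-33,0,0,0,-2.3,-34.4,0,0,0,-2.3,-34.4,0,0,0,-2.3,-34.4,0]
}}

```text
time: 6.23
tool_pos: [0.4834, 0.1417, 0.2255]
tool_rot: [0.499, 0.498, 0.501, -0.501]
contact_force: [0.4, -0.2, -1.8]
gripper_width: 0.262
```

```bash
python3 - <<'E'
from h import *
import cv2
s=status.state();print(s['tool_pos'],s['time'],np.abs(s['joint_vel']).max(),s['contact_force'],s['ft_torque'])
a=imaging.grab_frame("side")[140:350,200:410,::-1];b=imaging.grab_frame("scene")[100:260,280:440,::-1]
cv2.imwrite("pics/p1.png",np.hstack([cv2.resize(a,(400,400),interpolation=2),cv2.resize(b,(400,400),interpolation=2)]))
cv2.imwrite("pics/p1w.png",imaging.grab_frame("wrist")[:,:,::-1])
E
```

```text
[0.48336441 0.14166714 0.22547577] 6.2333 0.03477347288196951 [ 0.40167172 -0.2148321  -1.80112667] [-0.01583092 -0.06585705  0.02877071]
```

View pics/p1.png

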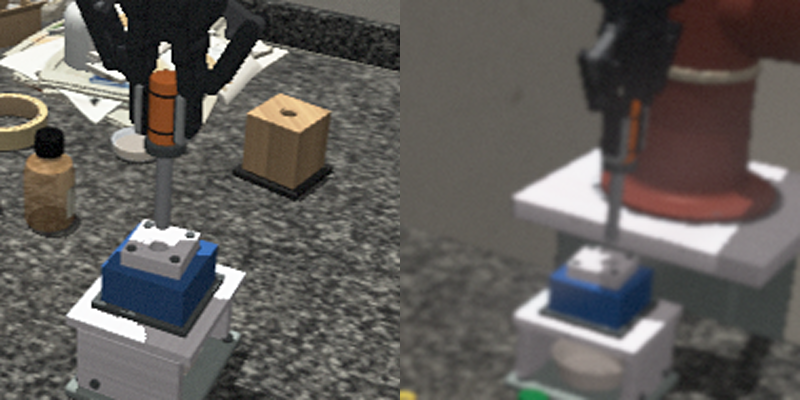

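View pics/p1w.png

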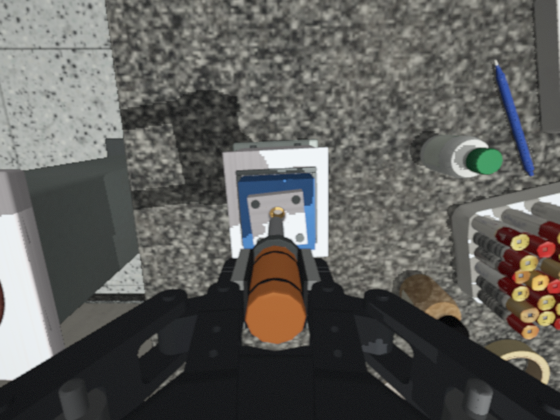

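{"op": "carry_out", "data": {
  "moves": [0,0.4,0.1,0,0,0,0.8,0.1,0,0,0,1.0,0.1,0,0,0,1.0,0.1,0,0,0,1.0,0.1,0,0]
}}

```text
time: 6.8
tool_pos: [0.4859, 0.1412, 0.2185]
tool_rot: [-0.5, -0.5, -0.5, 0.5]
contact_force: [0.3, 0.1, -2.0]
gripper_width: 0.269
```

```bash
cat > look.py <<'E'
from h import *
import cv2,sys,pickle
s=status.state();print(s['tool_pos'],s['time'],np.abs(s['joint_vel']).max(),s['contact_force'],s['ft_torque'])
c=imaging.camera_info("wrist")
a=imaging.grab_frame("side")[230:310,240:320,::-1];b=imaging.grab_frame("scene")[170:250,320:400,::-1]
w=imaging.grab_frame("wrist")[170:250,235:315,::-1]
R=lambda i:cv2.resize(i,(400,400),interpolation=cv2.INTER_CUBIC)
cv2.imwrite(f"pics/{sys.argv[1]}.png",np.hstack([R(a),R(w)]));cv2.imwrite(f"pics/{sys.argv[1]}n.png",R(b))
pickle.dump(c,open(sys.argv[1]+".pkl","wb"))
E
python3 look.py q1
```

```text
[0.48586197 0.14121986 0.21846733] 6.8 0.009816546842064705 [ 0.25290147  0.1062022  -1.9659554 ] [ 0.01484985  0.05933406 -0.00999647]
```

View pics/q1.png

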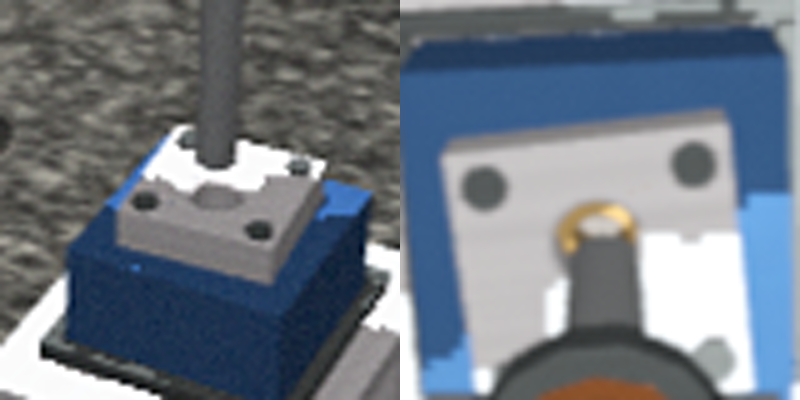

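View pics/q1n.png

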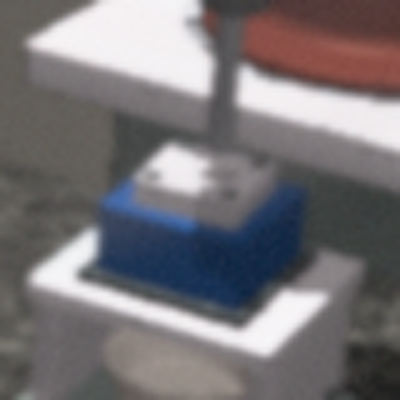

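```bash
python3 - <<'E'
from h import *
import pickle
np.set_printoptions(precision=4,suppress=True)
c=pickle.load(open("q1.pkl","rb")); S=imaging.camera_info("side")
for z in (.132,.134,.136): print("nose edge",onz(c,px((206,237),5,(235,170)),z))
print("hole wrist",onz(c,px((197,240),5,(235,170)),.123))
print("hole side",onz(S,px((218,197),5,(240,230)),.123))
# predicted projections in crops for candidate
def pr(c,X,o):
    q=c["K"]@(c["R"]@X+c["t"]); q=q[:2]/q[2]; return (q-np.array(o)+.5)*5-.5
a=np.linspace(0,2*np.pi,200)
def circ(x,y,z,r,c,o):
    P=np.array([pr(c,np.array([x+r*np.cos(t),y+r*np.sin(t),z]),o) for t in a]); return P.min(0),P.max(0)
print("hole proj wrist",circ(.4854,.1423,.123,.00825,c,(235,170)))
print("hole proj side",circ(.4854,.1423,.123,.00825,S,(240,230)))
print("nose proj wrist",circ(.4859,.1424,.134,.006,c,(235,170)))
print("nose proj side",circ(.4859,.1424,.134,.006,S,(240,230)))
E
```

```text
nose edge [0.4864 0.1461 0.132 ]
nose edge [0.4864 0.1467 0.134 ]
nose edge [0.4864 0.1473 0.136 ]
hole wrist [0.4849 0.1429 0.123 ]
hole side [0.4842 0.1384 0.123 ]
hole proj wrist (array([149.5505, 195.1411]), array([250.1969, 291.4862]))
hole proj side (array([178.662 , 185.7146]), array([237.3587, 219.9807]))
nose proj wrist (array([164.6365, 226.7347]), array([241.2044, 299.751 ]))
nose proj side (array([185.9948, 157.7619]), array([228.9943, 182.3789]))
```

{"op": "carry_out", "data": {
  "moves": [0,0,-0.12,-0.18,0,0,0.3,-0.12,-0.18,0,0,0.6,-0.12,-0.18,0,0,0.7,-0.12,-0.18,0,0,0.7,-0.12,-0.18,0,0,0.7,-0.12,-0.18,0]
}}

```text
time: 7.45
tool_pos: [0.4847, 0.1433, 0.2115]
tool_rot: [-0.5, -0.5, -0.5, 0.5]
contact_force: [0.1, -0.1, -1.0]
gripper_width: 0.267
```

```bash
python3 look.py q2
```

```text
[0.48465238 0.14329867 0.21152523] 7.45 0.005335131661501362 [ 0.11367929 -0.09472885 -1.02006428] [-0.00442711 -0.03247132 -0.03851381]
```

View pics/q2.png

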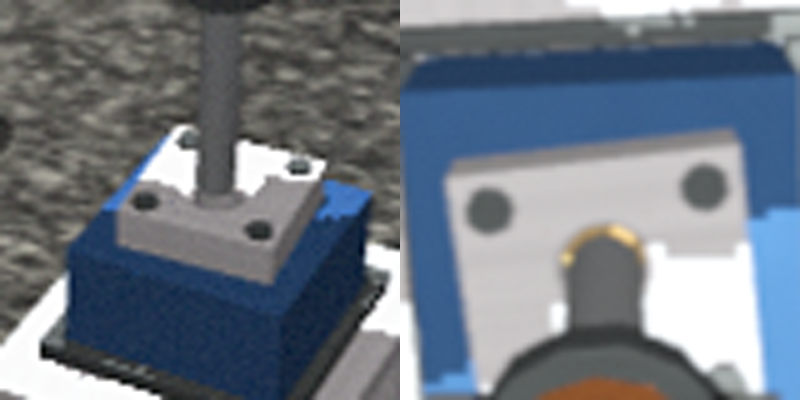

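{"op": "carry_out", "data": {
  "moves": [0,0.2,0,0,0,0,0.35,0,0,0,0,0.4,0,0,0,0,0.45,0,0,0,0,0.5,0,0,0,0,0.5,0,0,0]
}}

```text
time: 8.1
tool_pos: [0.4848, 0.1432, 0.2067]
tool_rot: [0.5, 0.5, 0.5, -0.5]
contact_force: [-0.7, 1.0, -1.1]
gripper_width: 0.266
```

{"op": "carry_out", "data": {
  "moves": [0,0.05,0,0,0,0,0.1,0,0,0,0,0.15,0,0,0,0,0.2,0,0,0,0,0.25,0,0,0,0,0.25,0,0,0]
}}

```text
time: 8.6
tool_pos: [0.4848, 0.1432, 0.2042]
tool_rot: [0.5, 0.5, 0.5, -0.5]
contact_force: [0.2, -1.4, -1.9]
gripper_width: 0.266
```

```bash
python3 look.py q3
```

```text
[0.48479349 0.14322888 0.20421933] 8.6 0.0024377836429079433 [ 0.1613265  -1.3639986  -1.86503337] [-0.14346946 -0.06760838  0.05024691]
```

View pics/q3.png

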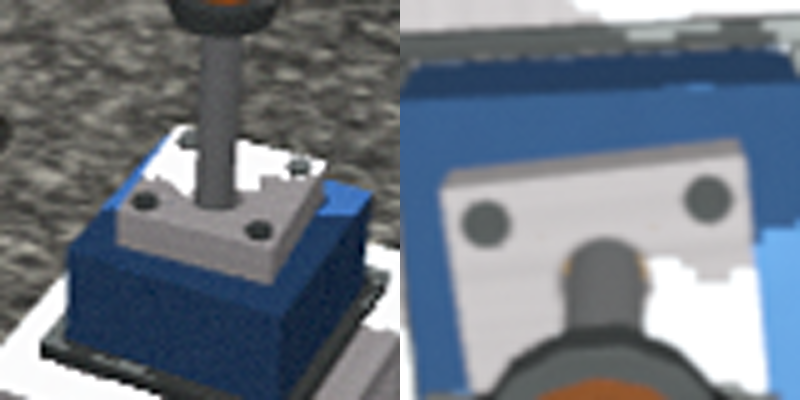

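{"op": "carry_out", "data": {
  "moves": [0,0,0,0.1,0,0,0.05,0,0.1,0,0,0.1,0,0.1,0,0,0.15,0,0.1,0,0,0.2,0,0.1,0,0,0.2,0,0.1,0]
}}

```text
time: 9.25
tool_pos: [0.4847, 0.1424, 0.2021]
tool_rot: [0.5, 0.5, 0.5, -0.5]
contact_force: [-0.5, -0.3, -1.3]
gripper_width: 0.265
```

{"op": "carry_out", "data": {
  "moves": [0,0.05,0,0,0,0,0.1,0,0,0,0,0.15,0,0,0,0,0.2,0,0,0,0,0.2,0,0,0]
}}

```text
time: 9.67
tool_pos: [0.4847, 0.1423, 0.2001]
tool_rot: [-0.5, -0.5, -0.5, 0.5]
contact_force: [0.2, 0.3, -1.4]
gripper_width: 0.268
```

{"op": "carry_out", "data": {
  "moves": [0,0.1,0,0,0,0,0.2,0,0,0,0,0.3,0,0,0,0,0.35,0,0,0,0,0.4,0,0,0,0,0.45,0,0,0,0,0.5,0,0,0,0,0.5,0,0,0]
}}

```text
time: 10.33
tool_pos: [0.4847, 0.1423, 0.1952]
tool_rot: [-0.5, -0.5, -0.5, 0.5]
contact_force: [-0.7, -0.6, -1.7]
gripper_width: 0.268
```

```bash
python3 look.py q4
```

```text
[0.48474115 0.14228996 0.19519044] 10.3333 0.0031072799292463094 [-0.65272628 -0.60586899 -1.73186508] [ 0.01204493 -0.04285892 -0.0298046 ]
```

View pics/q4.png

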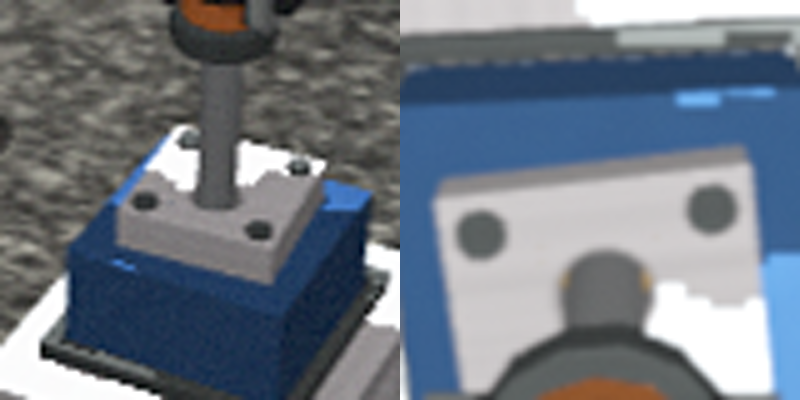

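{"op": "carry_out", "data": {
  "moves": [0,0.1,0,0,0,0,0.2,0,0,0,0,0.3,0,0,0,0,0.4,0,0,0,0,0.5,0,0,0,0,0.6,0,0,0]
}}

```text
time: 10.98
tool_pos: [0.485, 0.1424, 0.1903]
tool_rot: [0.5, 0.5, 0.5, -0.5]
contact_force: [-2.0, 0.7, 5.7]
gripper_width: 0.266
```

{"op": "carry_out", "data": {
  "moves": [0,0.1,0,0,0,0,0.2,0,0,0,0,0.3,0,0,0,0,0.4,0,0,0,0,0.5,0,0,0,0,0.6,0,0,0]
}}

```text
time: 11.48
tool_pos: [0.4853, 0.1427, 0.1855]
tool_rot: [0.5, 0.501, 0.5, -0.499]
contact_force: [-2.8, 0.7, 9.7]
gripper_width: 0.263
```

{"op": "carry_out", "data": {
  "moves": [0,0.1,0,0,0,0,0.2,0,0,0,0,0.3,0,0,0,0,0.4,0,0,0,0,0.5,0,0,0,0,0.6,0,0,0,0,0.7,0,0,0,0,0.8,0,0,0]
}}

```text
time: 12.15
tool_pos: [0.4853, 0.1426, 0.1764]
tool_rot: [0.5, 0.501, 0.5, -0.499]
contact_force: [0.1, -0.1, -1.6]
gripper_width: 0.265
```

{"op": "carry_out", "data": {
  "moves": [0,0.1,0,0,0,0,0.2,0,0,0,0,0.3,0,0,0,0,0.4,0,0,0,0,0.5,0,0,0,0,0.6,0,0,0,0,0.7,0,0,0,0,0.8,0,0,0]
}}

```text
time: 12.82
tool_pos: [0.4848, 0.1423, 0.1672]
tool_rot: [-0.5, -0.5, -0.5, 0.5]
contact_force: [-0.3, 0.0, -0.7]
gripper_width: 0.269
```

```bash
python3 look.py q5
```

```text
[0.48477625 0.14228894 0.16715201] 12.8167 0.02341279521336542 [-0.26097607  0.0473746  -0.65777152] [-0.04262857  0.01998663  0.02387387]
```

View pics/q5n.png

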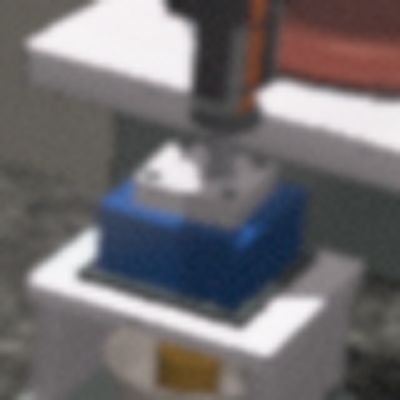

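View pics/q5.png

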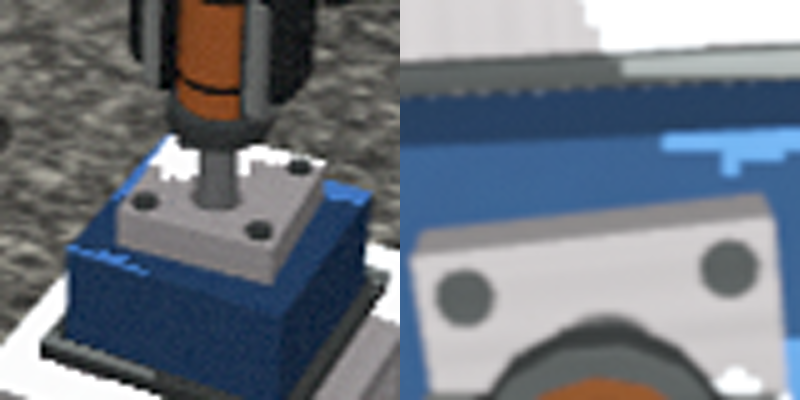

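```bash
python3 - <<'E'
from h import *
import cv2
b=imaging.grab_frame("scene")[210:280,315:405,::-1]
cv2.imwrite("pics/d1.png",cv2.resize(b,None,fx=7,fy=7,interpolation=2))
E
```

```text
(no output)
```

View pics/d1.png

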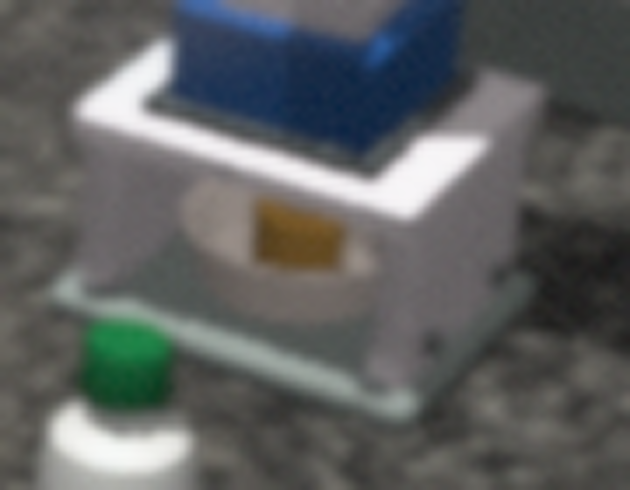

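```bash
python3 - <<'E'
from h import *
S=imaging.camera_info("scene")
for z in(.012,.036,.05,.074):
    q=S["K"]@(S["R"]@[.486,.135,z]+S["t"]);q=q[:2]/q[2];print(z,(q-[315,210])*7)
E
```

```text
0.012 [288.73884881 273.51942701]
0.036 [295.10004444 207.55229594]
0.05 [298.8700329  168.45660745]
0.074 [305.4371888  100.35361875]
```

{"op": "carry_out", "data": {
  "moves": [0,-0.5,0,0,0,0,-1.5,0,0,0,0,-2.5,0,0,0,0,-3.5,0,0,0,0,-4.5,0,0,0,0,-5.5,0,0,0,0,-6,0,0,0,0,-6,0,0,0,0,-6,0,0,0]
}}

```text
time: 13.77
tool_pos: [0.4849, 0.1423, 0.2277]
tool_rot: [0.5, 0.5, 0.5, -0.5]
contact_force: [0.4, -0.4, -2.1]
gripper_width: 0.263
```

```bash
python3 - <<'E'
from h import *
import cv2
s=status.state();print(s['tool_pos'],s['time'],s['contact_force'])
a=imaging.grab_frame("side")[140:350,200:410,::-1];b=imaging.grab_frame("scene")[100:280,260:440,::-1]
cv2.imwrite("pics/r1.png",np.hstack([cv2.resize(a,(400,400),interpolation=2),cv2.resize(b,(400,400),interpolation=2)]))
E
```

```text
[0.48491496 0.14231993 0.22771021] 13.7667 [ 0.3698265  -0.44962918 -2.09862843]
```

View pics/r1.png

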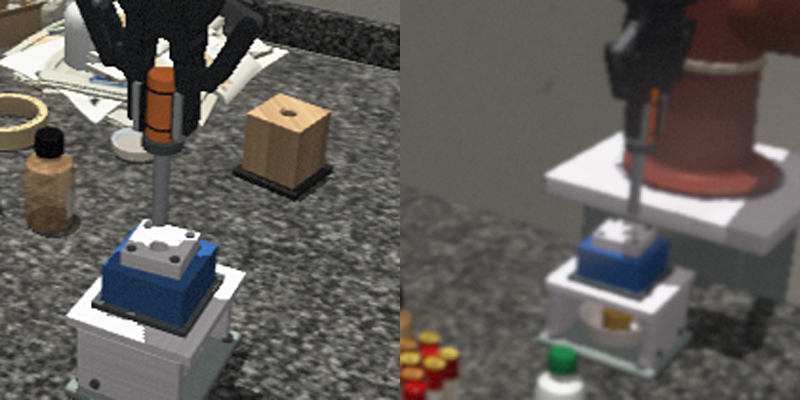

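{"op": "carry_out", "data": {
  "moves": [0,0,0.2,3,0,0,0,0.4,7,0,0,0,0.8,11,0,0,0,1.1,15,0,0,0,1.4,19,0,0,0,1.7,23,0,0,0,2,27,0,0,0,2.2,30.5,0,0,0,2.3,33,0,0,0,2.35,34.5,0,0,0,2.35,34.5,0,0,0,2.35,34.5,0]
}}

```text
time: 14.87
tool_pos: [0.508, -0.2025, 0.2265]
tool_rot: [0.499, 0.5, 0.5, -0.5]
contact_force: [-0.5, 0.5, -1.2]
gripper_width: 0.263
```

{"op": "carry_out", "data": {
  "moves": [0,1.5,0,0,0,0,3.5,0,0,0,0,5,0,0,0,0,5.5,0,0,0,0,5.5,0,0,0,0,5.5,0,0,0]
}}

```text
time: 15.37
tool_pos: [0.5085, -0.2017, 0.1726]
tool_rot: [0.5, 0.5, 0.5, -0.5]
contact_force: [-0.0, -0.6, -1.1]
gripper_width: 0.264
```

```bash
cat > look2.py <<'E'
from h import *
import cv2,sys
s=status.state();print(s['tool_pos'],s['time'],s['contact_force'])
a=imaging.grab_frame("side")[170:250,310:390,::-1];w=imaging.grab_frame("wrist")[170:270,225:325,::-1]
R=lambda i:cv2.resize(i,(400,400),interpolation=2)
b=imaging.grab_frame("scene")[150:230,200:280,::-1]
cv2.imwrite(f"pics/{sys.argv[1]}.png",np.hstack([R(a),R(w)]));cv2.imwrite(f"pics/{sys.argv[1]}n.png",R(b))
E
python3 look2.py r2
```

```text
[ 0.50852195 -0.20167719  0.17263893] 15.3667 [-0.0240727  -0.61939748 -1.06139017]
```

View pics/r2.png

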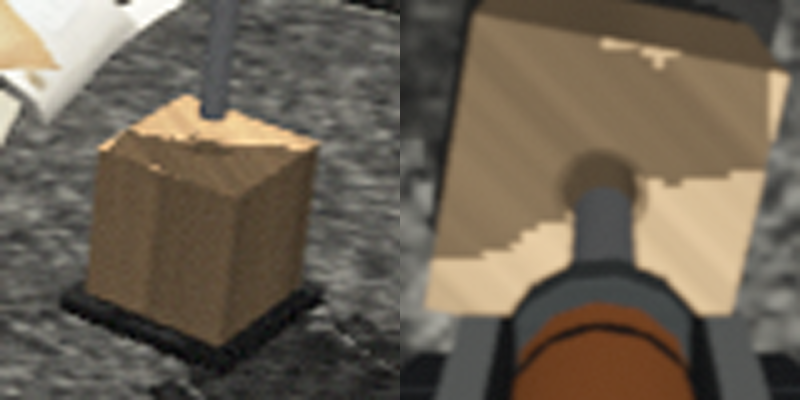

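{"op": "carry_out", "data": {
  "moves": [0,0.4,0,0.05,0,0,0.8,0,0.05,0,0,1.1,0,0.05,0,0,1.3,0,0.05,0,0,1.5,0,0.05,0,0,1.7,0,0.05,0,0,1.7,0,0.05,0]
}}

```text
time: 16.1
tool_pos: [0.508, -0.2031, 0.1546]
tool_rot: [0.5, 0.5, 0.5, -0.5]
contact_force: [0.5, 0.5, -1.9]
gripper_width: 0.268
```

```bash
python3 look2.py r3
```

```text
[ 0.50797806 -0.20309056  0.15464336] 16.1 [ 0.52277877  0.4874586  -1.92828106]
```

View pics/r3.png

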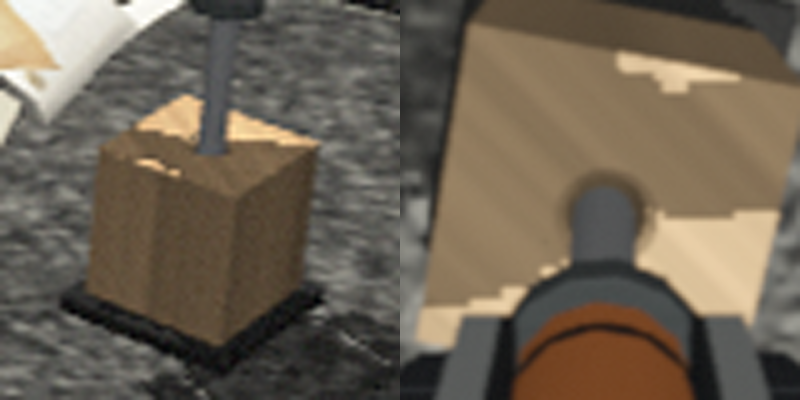

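{"op": "carry_out", "data": {
  "moves": [0,0.5,0,0,0,0,1.2,0,0,0,0,2,0,0,0,0,2.8,0,0,0,0,3.6,0,0,0,0,4.4,0,0,0,0,5,0,0,0,0,5.4,0,0,0,0,5.4,0,0,0]
}}

```text
time: 17.0
tool_pos: [0.5076, -0.2028, 0.0999]
tool_rot: [0.499, 0.5, 0.501, -0.5]
contact_force: [-1.2, -0.0, -2.1]
gripper_width: 0.265
```

{"op": "carry_out", "data": {
  "moves": [0,0.1,0,0,0,0,0.2,0,0,0,0,0.3,0,0,0,0,0.4,0,0,0,0,0.5,0,0,0]
}}

```text
time: 17.42
tool_pos: [0.5085, -0.2033, 0.0966]
tool_rot: [0.5, 0.5, 0.5, -0.5]
contact_force: [-0.3, 0.2, -1.0]
gripper_width: 0.264
```

```bash
python3 look2.py r4
```

```text
[ 0.50846504 -0.2033122   0.09657264] 17.4167 [-0.30519323  0.19119527 -0.95096055]
```

View pics/r4.png

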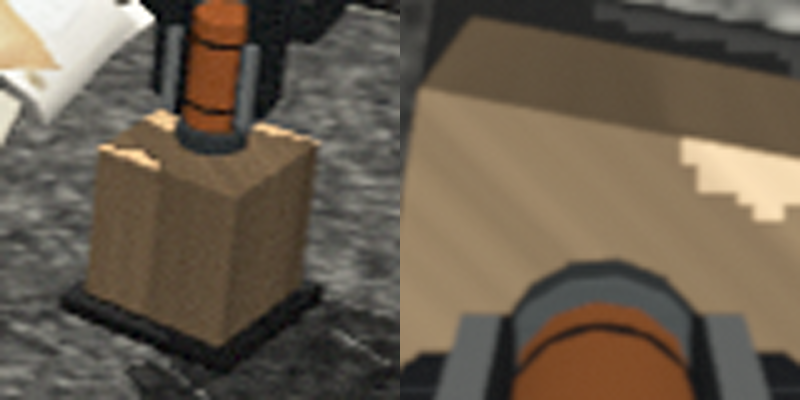

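Almost seated; continue down gently until the force shows contact.

{"op": "carry_out", "data": {
  "moves": [0,0.05,0,0,0,0,0.1,0,0,0,0,0.15,0,0,0,0,0.2,0,0,0,0,0.25,0,0,0,0,0.25,0,0,0]
}}

```text
time: 18.07
tool_pos: [0.5084, -0.2033, 0.0943]
tool_rot: [-0.5, -0.5, -0.5, 0.5]
contact_force: [-2.4, 1.5, 2.6]
gripper_width: 0.268
```

{"op": "carry_out", "data": {
  "moves": [0,0.05,0,0,0,0.3,0.05,0,0,0,0.35,0,0,0,0,0.4,-0.1,0,0,0,0.6,-0.1,0,0,0,0.8,-0.1,0,0,0,1,-0.1,0,0,0,1,-0.1,0,0,0,1,-0.1,0,0,0]
}}

```text
time: 18.82
tool_pos: [0.5083, -0.2032, 0.0947]
tool_rot: [0.5, 0.5, 0.5, -0.5]
contact_force: [0.1, 0.1, 0.3]
gripper_width: 1.006
```

```bash
python3 look2.py r5
```

```text
[ 0.50826781 -0.20318878  0.09473527] 18.8167 [0.05879922 0.1071591  0.29733333]
```

View pics/r5.png

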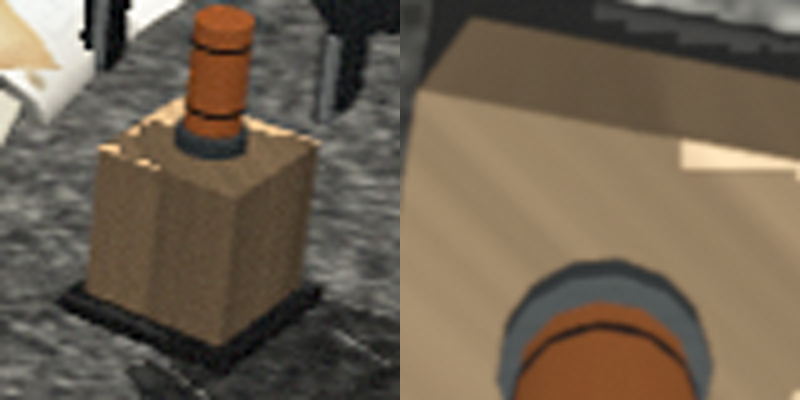

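{"op": "carry_out", "data": {
  "moves": [1,-2,0,0,0,1,-5,0,0,0,1,-8,0,0,0,1,-12,0,0,0,1,-15,0,0,0,1,-15,0,0,0,1,-15,0,0,0,1,-15,0,6.5,0,1,-15,0,6.5,0,1,-15,0,6.5,0,1,-15,0,6.5,0]
}}

```text
time: 19.88
tool_pos: [0.5074, -0.2684, 0.2425]
tool_rot: [0.498, 0.5, 0.501, -0.501]
contact_force: [0.2, 0.8, 0.4]
gripper_width: 0.997
```

```bash
python3 look2.py r6; python3 - <<'E'
from h import *
import cv2
for n in("scene","side","wrist"): cv2.imwrite(f"pics/f_{n}.png",imaging.grab_frame(n)[:,:,::-1])
E
```

```text
[ 0.50737618 -0.26844304  0.24252293] 19.8833 [0.18930045 0.76108466 0.38899128]
```

View pics/f_scene.png

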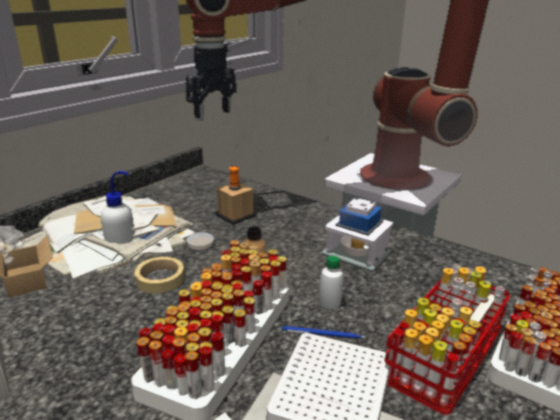

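View pics/f_side.png

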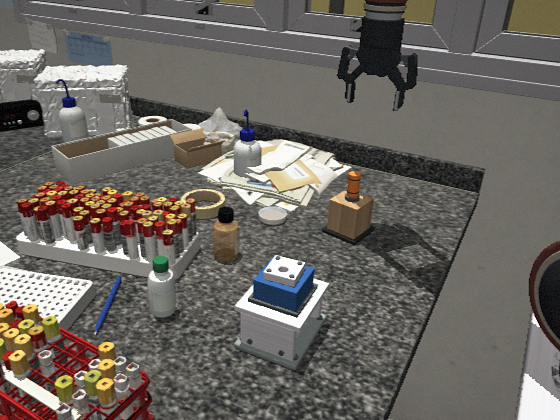

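View pics/r6.png

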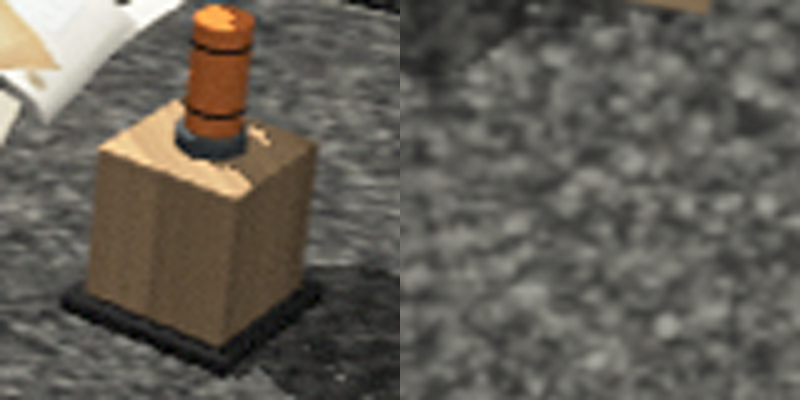

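```bash
python3 - <<'E'
import cv2,numpy as np
for n in("side","scene"):
    m=[]
    for f in(f"pics/{n}0.png",f"pics/f_{n}.png"):
        i=cv2.cvtColor(cv2.imread(f),cv2.COLOR_BGR2HSV)
        k=cv2.inRange(i,(5,190,100),(14,255,255)); r=(330,165,50,40) if n=="side" else (220,160,30,35)
        y,x=np.nonzero(k[r[1]:r[1]+r[3],r[0]:r[0]+r[2]]); m.append((x.mean()+r[0],y.mean()+r[1],y.min()+r[1],y.max()+r[1],len(x)))
    print(n,np.round(m,2))
a=cv2.imread("pics/side0.png")[160:220,320:386];b=cv2.imread("pics/f_side.png")[160:220,320:386]
cv2.imwrite("pics/cmp.png",cv2.resize(np.hstack([a,b]),None,fx=6,fy=6,interpolation=2))
E
```

```text
side [[352.63 185.67 174.   196.   109.  ]
 [353.03 184.36 172.   196.   120.  ]]
scene [[233.9  176.65 167.   185.   116.  ]
 [233.85 176.69 167.   185.   116.  ]]
```

View pics/cmp.png

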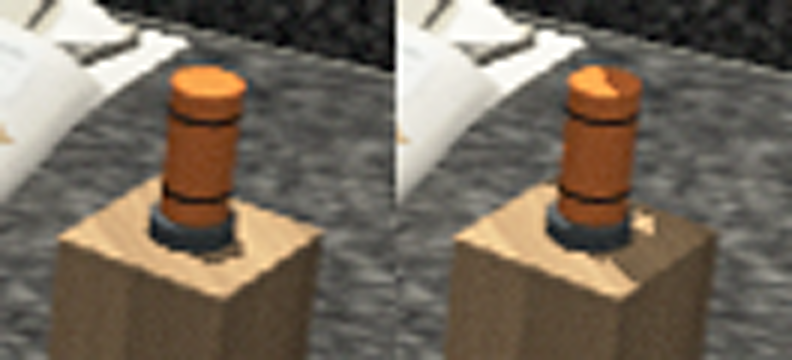

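The drift is fully home: it matches the start image, with the collar on the wood. The sleeve is in the dish and the bottles and petri dish have not moved.

```bash
python3 -c "
from plant import workorder;print(workorder.job_done())"
```

```text
the job is handed in; nothing more can be done
None
```

The sleeve is out of the block and in the white dish, the drift is back in its holder, and I handed the job in at about 20 s.

- **Finding the hole:** I found it by camera, about 5 mm from the block's axis on the +y side. I lined the drift up using the wrist and side views and lowered it in small steps. The highest force I read while entering the guide plate was about 2 N.
- **Pushing the sleeve:** The push read about 10 N, then the load vanished when the sleeve let go. I stopped with the drift's nose about 8 mm above the bore's lower end, short of the 0–4 mm below it that you gave as sure to free the sleeve. The scene picture showed it already standing in the dish, at the image height expected for that.
- **Putting the drift back:** I lowered it until light contact (about 3 N), released it and moved the arm clear. The scene camera puts the handle exactly where it started. The side camera differs by about 1 px, most likely because the shadow on the handle changed.
- **Other things:** In the final pictures the bottles and petri dish are where they started.

**Disagreements and limits:** The side and wrist cameras differed by about 4 mm in y for the hole and the drift. I used the wrist camera for both and confirmed the fit by eye. The force readings are taken at the end of each short move, so brief peaks in between were not seen.

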